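# Draw a neck blank up tight in the glue press

### The arm

A 6-joint arm with a two-finger parallel gripper is mounted at the origin on the work surface. World frame = base frame: x ahead of the robot, y to its left, z up, the work surface at z = 0. Lengths are in m, angles in rad, forces in N, time in s.
With the tool pointing down it reaches from about 0.35 to 0.775 m from the base axis. Payload 7.3 kg.
Tool frame: the origin (TCP) lies at the centre of the arm's flange, where the gripper is bolted on; the fingertips stand 178 mm ahead of it and the grasp point (between the pads) lies 159 mm ahead of it; x points along the fingers, z is the direction in which the jaws open and shut, and the axes are right-handed (so a half turn about x gives the same grasp; the last joint's range is limited). The gripper opens to 92 mm and grips with 3 to 60 N. Pads are 19 mm wide; open, the fingers measure 130 mm over their backs; the gripper's body (75 mm by 190 mm) begins 47 mm behind the grasp point.
Start: joints at [1.185, 0.342, 1.524, -0, 1.275, -0.146], TCP at [0.125, 0.51, 0.405] pointing down, gripper open.
Joint ranges: [-2.53, 2.53], [-0.77, 2.02], [0.04, 2.7], [-1, 4.14], [0.28, 2.66], [-3.11, 3.11]. Speed limits (rad/s): [2.57, 2.57, 3.14, 3.14, 3.14, 3.14].

### API

Orientations are given as a unit quaternion [x, y, z, w].
In Python, from plant import env, capture, camera_info, ticket gives the robot as it stands.
- The arm moves only by the tool send_rows, never from a script. Its argument "rows" is a list of rows, each an object with "linear": the shift along the tool's x, y, z in mm, a list of three; "yaw": the turn about the tool's x in rad; "fingers": the opening, from 0 (shut) to 1 (fully open). A call has 1 to 20 rows; each row shifts and turns the commanded pose from where the row before left it, along the tool's axes as they then stand; what a row does not reach is not made up. A row lasts 1/12 s, in which the tool goes at most 41.7 mm and 7.16 degrees, less where a joint would pass 70% of its speed; a pose out of reach is approached as far as the arm can. A call with a gripper value outside its range is refused whole. The fingers move at their own pace and stop on an object; the grip force is fixed at half the most. Time passes only in rows, so rows that do not move let the fingers close. It gives the time, the measured TCP pose, the force and the opening at its end, in the units of the state.
- env.observe(): the state, without advancing time (a new reading comes with each control period).
- capture(name): name is "side" or "top"; returns the picture (420x560x3 uint8, red, green, blue); there is no depth.
- camera_info(name): a dict with "fx", "fy", "cx", "cy" (pixels), "dist" ([k1, k2, p1, p2, k3] as OpenCV has them; the pictures are not rectified), "world_from_camera" (4x4, takes a point from camera to world coordinates). Camera axes: x right, y up, looking along -z (the intrinsics and any distortion apply to the point x, -y, -z); pixel columns grow to the right and rows downward; lengths in m; the calibration is good to about 2 mm. A picture is of the moment at which its call begins. camera_info takes no time and is no camera call.
- ticket.close_job(): hands the job in, once; it reports no verdict.
The state is a dict: "clock": time; "q": joint angles; "qvel": joint speeds; "joint_efforts": joint torques, N m; "tcp_pos": TCP position; "orientation": TCP orientation; "ft_force": force on the tool from outside, world axes, zero at the start; "ft_torque": the same for the moment, N m; "finger_gap": finger opening in m.
Only numpy, scipy, OpenCV 4.12 (cv2) and the standard library are available. Lean on these libraries where they do the work, as an engineer would, in place of code of your own. Each camera call takes 0.05 s, during which the arm holds its last target. There are 200 camera calls.

### The job

Push the wooden neck blank all the way in along the press's lower jaw until it sits squarely home against the stop, then turn the handwheel counterclockwise (seen from above), letting your hand rise with the screw, until the jaw has drawn the blank up and clamps it firmly against the sprung pad above: clearly tight, but stop soon after the wheel stiffens so that the wood is not crushed. Then let go of everything, and leave the bottle, jar and tin around the press where they stand.

Things in the scene. Friction and masses are not known exactly. Their poses are not given: they have to be found in the camera images.
- jaw: Lower jaw of a small grey draw-up glue press fixed to the table: aluminium plate 146 x 56 x 12 mm. Origin: on its upper face, mid-width, at the foot of the stop's front face; x points from the open front end (robot side, x=-108 mm; plate ends at +38) to the stop, y left, z up. The stop is an upright bar 50 wide, 18 mm tall, face at x=0. Moves only up, with the wheel; starts 60 mm above the table.
- head_front (a point): Middle of the front edge of the press's grey crosshead, on its top, 150 mm above the table: fixed, 44 mm wide, 25 mm thick, 67 mm in front of the stop's face (jaw x=-67 mm), running back past the screw. Base plate below: 15 mm tall, 90 mm wide.
- pad_axis (a point): Point on the crosshead's top straight above the sprung black rubber pad (36 mm square, at jaw x=-40 mm), fixed. The pad's lower face hangs 27 to 37 mm above the jaw's starting upper face (5 to 15 mm above the blank): set differently each time, not given, must be felt. It yields upward at 14 N per mm, 10 mm at most. The sleeve holding it ends at most 4 mm above the crosshead.
- wheel_mid (a point): Centre of the handwheel, on its axis, half-way up its rim. Black round wheel 56 mm across, rim 14 mm tall, dished top with three steel ribs, on the upright screw at jaw x=+20 mm; starts 192 mm above the table. Counterclockwise from above raises wheel, screw and jaw together, 30 mm per full turn (4.8 mm per rad). It stays where it is left.
- wheel (a joint): Turn of the handwheel in rad, 0 at the start, growing counterclockwise from above, at most 5.4. Blank meets pad at 1.0 to 3.2 rad; well clamped about 0.7 rad later. Hand torque while turning: steady 0.40 N m running free, then about 0.3 N m more per rad. Well clamped (40 N) is 0.2 N m above free, under 0.1 (20 N) loose, over 0.35 (75 N) crushed.
- nut (a point): Centre of the top of the fixed brass collar (32 mm across) round the screw, 156 mm above the table, below the wheel. The screw rubs: a hand that stops or eases back a hair feels the rubbing turn round (signed torque up to 0.8 lower), so compare readings taken in the same way; they still shift by the same amounts as it tightens. Each newton held against the rise adds 0.005 N m.
- blank_mid (a point): Centre (half-way up) of the neck blank: straight wooden bar 120 mm long (its x, pointing to the stop), 34 mm wide (y), 22 mm thick (z), pale maple with a dark 8 mm strip on top, about 90 g. Lies loose on the jaw, its back end 15 to 32 mm short of the stop, its front end sticking out past the jaw's front end, up to 4 mm off the middle line and slightly askew.
- blank_back (a point): Middle of the blank's back end face, the end that goes against the stop: 60 mm from its centre along its x, half-way up.
- wash_tin: Bystander: round open aluminium brush-washing tin, 110 mm diameter, 50 mm tall; origin at its underside.
- glue: Bystander: white glue bottle with orange cap, 50 mm diameter, 115 mm tall; origin at its underside.
- jar: Bystander: small glass jar with black cap, 40 mm diameter, 50 mm tall; origin at its underside.
Things that resemble listed ones, but are neither listed nor needed, are in the scene too. Of the things shaped like the part that bears jaw, the grey one is meant.

How it is judged:
By the outcome, as a careful person would: the job done as asked, in the order asked, and still so for the second after the job is handed in, with the robot touching nothing.
It also fails if it takes over 72 s, if anything falls off the work surface, if the arm or the gripper's body presses on something with over 40 N, if the wrist force passes 120 N, or if a joint passes its speed limit or range.

## Working session

There is one attempt and no reset: what is moved stays moved. The work goes in short steps, Python scripts to look and compute and a tool call to move; the robot and the scene stay as the last step left them, time stands still between calls to the robot, and variables do not carry over. Pictures are saved under pics/ and viewed, about 8 in all and at most 12, crops included, and the job is handed in when it is done.

Besides the shell and the picture viewer there is one more tool, called after ">>>" as name([rows], argument=value, ...), one row to a line, values as JSON. send_rows: Moves the arm, as the interface text tells. Its arguments: {"type":"object","properties":{"rows":{"type":"array","items":{"type":"object","properties":{"linear":{"type":"array","items":{"type":"number"}},"yaw":{"type":"number"},"fingers":{"type":"number"}}}}},"required":["rows"]}

```bash
mkdir -p pics; ls
python3 - <<'E'
from plant import env,capture,camera_info
import cv2,numpy as np
o=env.observe()
print({k:np.round(v,3).tolist() for k,v in o.items()})
for n in("side","top"):
    im=capture(n); cv2.imwrite(f"pics/{n}0.png",im[:,:,::-1])
    c=camera_info(n); print(n,c)
E
```

```text
pics
{'clock': 0.0, 'q': [1.185, 0.343, 1.525, -0.0, 1.275, -0.146], 'qvel': [-0.002, -0.001, -0.002, -0.0, 0.001, 0.001], 'joint_efforts': [-0.0, -43.125, -24.421, 0.072, 0.056, -0.0], 'tcp_pos': [0.125, 0.51, 0.404], 'orientation': [-0.437, 0.557, 0.436, 0.556], 'ft_force': [0.769, -0.051, -0.873], 'ft_torque': [0.022, 0.02, 0.039], 'finger_gap': 0.092}
side {'fx': 471.6793771265072, 'fy': 471.6793771265072, 'cx': 279.28023371199833, 'cy': 213.6657332473822, 'dist': array([0.00298842, 0.        , 0.        , 0.        , 0.        ]), 'world_from_camera': array([[ 0.99674134,  0.06071276, -0.05310992,  0.48755264],
       [-0.08050528,  0.70743078, -0.70218274, -0.5982035 ],
       [-0.00505986,  0.70417019,  0.7100132 ,  0.79748238],
       [ 0.        ,  0.        ,  0.        ,  1.        ]])}
top {'fx': 518.4171238430695, 'fy': 518.4171238430695, 'cx': 288.49803936485, 'cy': 208.10967583403468, 'dist': array([-0.02451257,  0.        ,  0.        ,  0.        ,  0.        ]), 'world_from_camera': array([[ 0.02787292,  0.99644128, -0.07954797,  0.46617858],
       [-0.99952649,  0.02674451, -0.0152158 ,  0.03967489],
       [-0.01303418,  0.07993441,  0.9967149 ,  1.24736823],
       [ 0.        ,  0.        ,  0.        ,  1.        ]])}
```

View pics/side0.png

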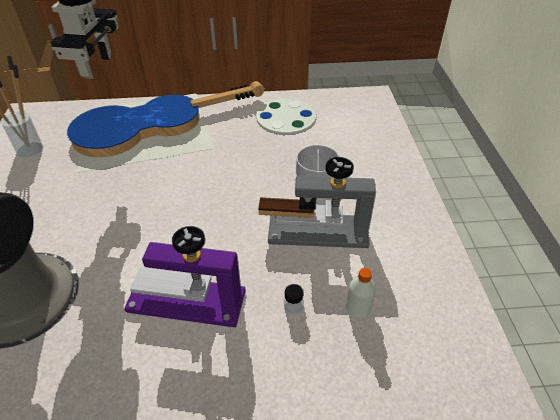

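View pics/top0.png

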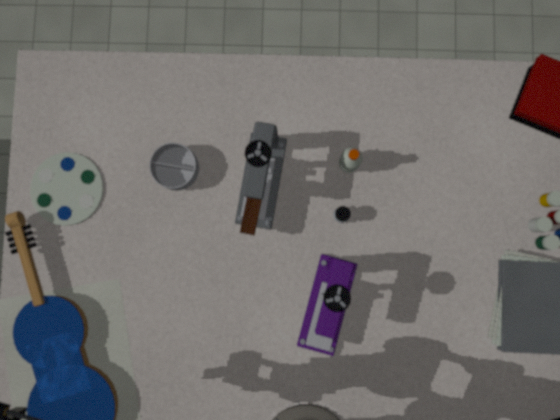

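Side view: grey press with the blank (wheel at 339,167) and a purple press (wheel at 189,240). Top view: grey wheel (258,153), purple wheel (337,298). The grey press is the one described and holds the blank. I'll confirm this in a crop and measure.

```bash
cat > h.py <<'E'
import cv2,numpy as np
from plant import env,capture,camera_info
def ray(n,p):
    c=camera_info(n);K=np.array([[c['fx'],0,c['cx']],[0,c['fy'],c['cy']],[0,0,1]])
    u=cv2.undistortPoints(np.array([[p]],float),K,c['dist'])[0,0]
    T=c['world_from_camera'];return T[:3,3],T[:3,:3]@np.array([u[0],-u[1],-1])
def plane(n,p,z):
    o,d=ray(n,p);return o+d*(z-o[2])/d[2]
def tri(ps,pt):
    o1,d1=ray('side',ps);o2,d2=ray('top',pt)
    t=np.linalg.lstsq(np.c_[d1,-d2],o2-o1,rcond=None)[0]
    a,b=o1+d1*t[0],o2+d2*t[1];return (a+b)/2,np.linalg.norm(a-b)
def proj(n,X):
    c=camera_info(n);K=np.array([[c['fx'],0,c['cx']],[0,c['fy'],c['cy']],[0,0,1]])
    T=c['world_from_camera'];q=T[:3,:3].T@(np.array(X)-T[:3,3]);q=q*[1,-1,-1]
    return cv2.projectPoints(q[None],np.zeros(3),np.zeros(3),K,c['dist'])[0].ravel()
def crop(im,x0,y0,w,h,s,bright=1.0):
    c=np.clip(im[y0:y0+h,x0:x0+w].astype(float)*bright,0,255).astype(np.uint8)
    return cv2.resize(c,None,fx=s,fy=s,interpolation=cv2.INTER_CUBIC)
E
python3 - <<'E'
from h import *
t=cv2.imread('pics/top0.png')[:,:,::-1];s=cv2.imread('pics/side0.png')[:,:,::-1]
a=crop(t,225,115,75,130,4.6,2);b=crop(s,245,145,140,110,3.2,1.2)
H=600;out=np.zeros((H,800,3),np.uint8)
out[:a.shape[0],:a.shape[1]]=a[:H];out[:b.shape[0],350:350+b.shape[1]]=b[:, :450]
cv2.imwrite('pics/c1.png',out[:,:,::-1])
def blob(m,box):
    M=np.zeros_like(m,np.uint8);x0,y0,x1,y1=box;M[y0:y1,x0:x1]=m[y0:y1,x0:x1]
    n,l,st,ce=cv2.connectedComponentsWithStats(M);k=1+np.argmax(st[1:,4]);return l==k,st[k],ce[k]
# wheel dark blob
m,st,c=blob(t.max(2)<40,(240,135,280,172));print('wheel top',st,c)
m2,st2,c2=blob(s.max(2)<45,(320,152,358,182));print('wheel side',st2,c2)
print(tri(c2,c),plane('top',c,.197))
# brown blank in top view
ti=t.astype(int)
m,st,c=blob((ti[:,:,0]-ti[:,:,2]>18),(232,180,275,245));print('blank top',st,c)
r=cv2.minAreaRect(cv2.findContours(m.astype(np.uint8),0,2)[0][0]);print(r,[plane('top',p,.082).round(4).tolist() for p in cv2.boxPoints(r)])
E
```

```text
wheel top [248 141  23  26 245] [261.13061224 155.8122449 ]
wheel side [326 157  27  22 379] [338.53034301 168.12664908]
(array([0.65839859, 0.11485664, 0.19462654]), np.float64(0.0037145492256113978)) [0.65609035 0.11483745 0.197     ]
blank top [241 198  20  37 493] [250.38133874 215.81135903]
((250.30484008789062, 215.74388122558594), (14.038450241088867, 35.55010986328125), 12.094757080078125) [[0.5031, 0.1657, 0.082], [0.5821, 0.1516, 0.082], [0.5763, 0.1204, 0.082], [0.4974, 0.1346, 0.082]]
```

View pics/c1.png

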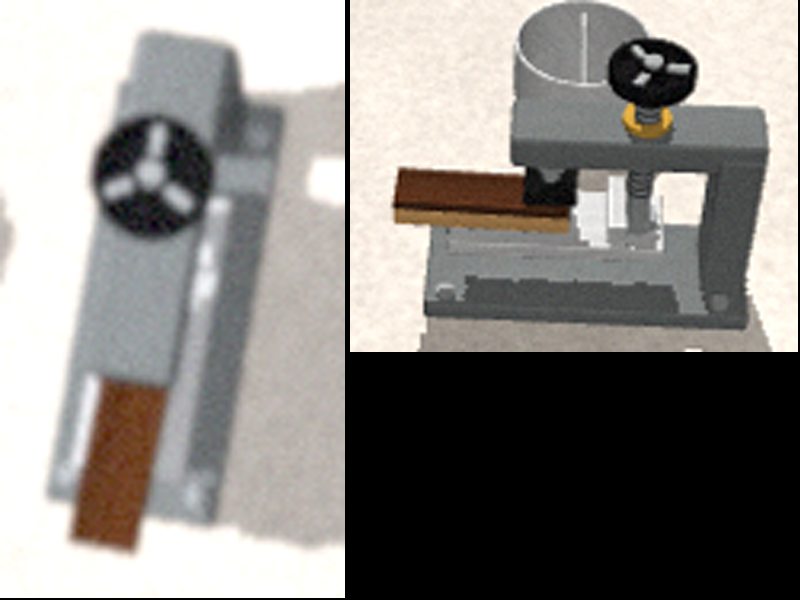

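The crop confirms it: the grey press carries the blank (dark strip on top), and the purple one is an empty lookalike. Next I'll get the axes and positions.

Run:
```python
from h import *
from scipy.spatial.transform import Rotation as R
T=lambda x,y:(225+x/4.6,115+y/4.6)
S=lambda x,y:(245+(x-350)/3.2,145+y/3.2)
P=lambda p,z:plane('top',p,z).round(4)
w=T(152,177)
print('wheel tri',tri(S(653,73),w),P(w,.197))
print('head L front,R front',P(T(92,377),.15),P(T(168,383),.15),'backL',P(T(137,35),.15),'backR',P(T(228,40),.15))
print('base corners',P(T(47,497),.015),P(T(213,522),.015),'backR',P(T(283,108),.015))
print('head front side view', plane('side',S(512,100),.15).round(4))
B=[P(T(*p),.082) for p in((70,540),(135,549),(165,385),(100,380))];print('blank',B)
print('blank side corners',plane('side',S(394,208),.082).round(4),plane('side',S(398,170),.082).round(4))
print('brush',plane('side',(28,150),0.0),plane('side',(15,60),.2))
o=env.observe();print(R.from_quat(o['orientation']).as_matrix().round(3))
# hough-ish: fit lines of crosshead edges via brown edges
t=cv2.imread('pics/top0.png')[:,:,::-1].astype(int)
for y in range(204,234,3):
    r=t[y,230:275,0]-t[y,230:275,2];x=np.where(r>18)[0]+230;print(y,x.min(),x.max(),end=' | ')
```

```text
wheel tri (array([0.6632139 , 0.12183962, 0.18944774]), np.float64(0.0020528880249046652)) [0.6608 0.1213 0.197 ]
head L front,R front [0.5751 0.1497 0.15  ] [0.5732 0.1144 0.15  ] backL [0.7366 0.1342 0.15  ] backR [0.7353 0.0915 0.15  ]
base corners [0.5254 0.1844 0.015 ] [0.5148 0.098  0.015 ] backR [0.7328 0.068  0.015 ]
head front side view [0.579  0.1494 0.15  ]
blank [array([0.5015, 0.1646, 0.082 ]), array([0.498 , 0.1326, 0.082 ]), array([0.5789, 0.1205, 0.082 ]), array([0.5805, 0.1526, 0.082 ])]
blank side corners [0.4979 0.1243 0.082 ] [0.5025 0.1612 0.082 ]
brush [-0.1235232  0.4963021  0.       ] [-0.11848665  0.62337289  0.2       ]
[[-0.    -0.971  0.237]
 [-0.001  0.237  0.971]
 [-1.     0.    -0.001]]
204 246 259 | 207 246 259 | 210 245 258 | 213 244 258 | 216 244 257 | 219 243 256 | 222 242 256 | 225 242 255 | 228 241 254 | 231 241 254 |
```

Press axis is about −7.4°, the stop face is near (0.642, 0.124), and the blank's front end is at jaw x ≈ −144 mm, y ≈ +4 mm. These sizes agree with those given: wheel to head front is 87 mm and the blank is 34 mm wide. Moving.

>>> send_rows([
  {"linear": [0, 0, 0], "yaw": -0.11, "fingers": 1},
  {"linear": [0, -22, -16.5], "yaw": 0, "fingers": 1},
  {"linear": [0, -22, -16.5], "yaw": 0, "fingers": 1},
  {"linear": [0, -22, -16.5], "yaw": 0, "fingers": 1},
  {"linear": [0, -22, -16.5], "yaw": 0, "fingers": 1},
  {"linear": [0, -22, -16.5], "yaw": 0, "fingers": 1},
  {"linear": [0, -22, -16.5], "yaw": 0, "fingers": 1},
  {"linear": [0, -22, -16.5], "yaw": 0, "fingers": 1},
  {"linear": [0, -22, -16.5], "yaw": 0, "fingers": 1},
  {"linear": [0, -22, -16.5], "yaw": 0, "fingers": 1},
  {"linear": [0, -22, -16.5], "yaw": 0, "fingers": 1},
  {"linear": [0, -22, -16.5], "yaw": 0, "fingers": 1},
  {"linear": [0, -22, -16.5], "yaw": 0, "fingers": 1},
  {"linear": [0, -22, -16.5], "yaw": 0, "fingers": 1},
  {"linear": [0, -22, -16.5], "yaw": 0, "fingers": 1},
  {"linear": [0, -22, -16.5], "yaw": 0, "fingers": 1},
  {"linear": [0, -22, -16.5], "yaw": 0, "fingers": 1},
  {"linear": [0, -22, -16.5], "yaw": 0, "fingers": 1},
  {"linear": [0, -22, -16.5], "yaw": 0, "fingers": 1},
  {"linear": [0, 0, 0], "yaw": 0, "fingers": 0.6},
])

```text
clock: 1.77
tcp_pos: [0.4816, 0.1614, 0.4042]
orientation: [-0.466, 0.532, 0.465, 0.532]
ft_force: [-0.2, -0.7, 0.4]
finger_gap: 0.0884
```

```bash
cat >> h.py <<'E'
from scipy.spatial.transform import Rotation as R
A=np.array([.9917,-.1288]);N=np.array([.1288,.9917]);STOP=np.array([.6422,.1241])
def st():
    o=env.observe();M=R.from_quat(o['orientation']).as_matrix();p=o['tcp_pos']
    d=np.array(p[:2])-STOP
    print('t',round(o['clock'],2),'tcp',np.round(p,4),'jawxy mm',(1e3*np.array([d@A,d@N])).round(1),'tip z',round(p[2]-.178,4),'zdir deg',round(np.degrees(np.arctan2(M[1,2],M[0,2])),2),'q',np.round(o['q'],3),'F',np.round(o['ft_force'],2),'T',np.round(o['ft_torque'],3),'gap',round(o['finger_gap'],4))
    return o
E
python3 -c "
from h import *
st()"
```

```text
t 1.77 tcp [0.4816 0.1614 0.4042] jawxy mm [-164.1   16.3] tip z 0.2262 zdir deg 82.37 q [ 1.730e-01  3.110e-01  1.571e+00 -1.000e-03  1.259e+00 -1.264e+00] F [-0.23 -0.68  0.42] T [0.004 0.008 0.011] gap 0.0884
```

>>> send_rows([
  {"linear": [0, -7, -4], "yaw": 0, "fingers": 0.65},
  {"linear": [0, -7, -4], "yaw": 0, "fingers": 0.65},
  {"linear": [10, -7, -4], "yaw": 0, "fingers": 0.65},
  {"linear": [20, 0, 0], "yaw": 0, "fingers": 0.65},
  {"linear": [20, 0, 0], "yaw": 0, "fingers": 0.65},
  {"linear": [20, 0, 0], "yaw": 0, "fingers": 0.65},
  {"linear": [20, 0, 0], "yaw": 0, "fingers": 0.65},
  {"linear": [20, 0, 0], "yaw": 0, "fingers": 0.65},
  {"linear": [20, 0, 0], "yaw": 0, "fingers": 0.65},
  {"linear": [0, 0, 0], "yaw": 0, "fingers": 0.65},
  {"linear": [0, 0, 0], "yaw": 0, "fingers": 0.65},
])

```text
clock: 2.68
tcp_pos: [0.4978, 0.1499, 0.2738]
orientation: [-0.466, 0.532, 0.467, 0.53]
ft_force: [-0.3, 0.3, 0.7]
finger_gap: 0.0599
```

```bash
python3 -c "
from h import *
st();s=capture('side');t=capture('top')
out=np.zeros((600,800,3),np.uint8)
b=crop(s,230,120,160,140,3.4,1.2);a=crop(t,215,130,80,125,3.2,2);
out[:b.shape[0],:b.shape[1]]=b;out[:a.shape[0],545:545+a.shape[1]]=a[:,:255]
cv2.imwrite('pics/c2.png',out[:,:,::-1])"
```

```text
t 2.68 tcp [0.4978 0.1499 0.2738] jawxy mm [-146.5    7. ] tip z 0.0958 zdir deg 82.61 q [ 0.145  0.478  1.713  0.     0.953 -1.297] F [-0.33  0.31  0.66] T [0.022 0.011 0.09 ] gap 0.0599
```

View pics/c2.png

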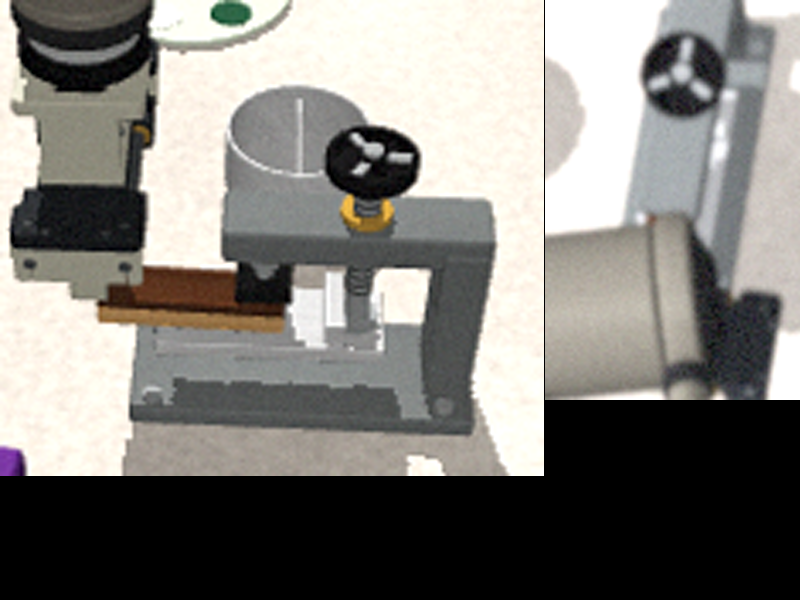

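The fingers straddle the blank's front end, with the open near finger at crop (90,280) and the blank's front at (98,312). Going down, gripping, then checking.

>>> send_rows([
  {"linear": [8, -2.5, -1.5], "yaw": 0, "fingers": 0.65},
  {"linear": [8, -2.5, -1.5], "yaw": 0, "fingers": 0.65},
  {"linear": [8, 0, -0.5], "yaw": 0, "fingers": 0.65},
  {"linear": [7, 0, 0], "yaw": 0, "fingers": 0.65},
  {"linear": [0, 0, 0], "yaw": 0, "fingers": 0.65},
  {"linear": [0, 0, 0], "yaw": 0, "fingers": 0.65},
])

```text
clock: 3.28
tcp_pos: [0.5025, 0.1454, 0.2431]
orientation: [-0.466, 0.532, 0.467, 0.531]
ft_force: [0.4, 0.4, 0.2]
finger_gap: 0.0598
```

```bash
python3 -c "
from h import *
st()"
```

```text
t 3.28 tcp [0.5025 0.1454 0.2431] jawxy mm [-141.3    3.2] tip z 0.0651 zdir deg 82.55 q [ 0.135  0.527  1.734  0.     0.883 -1.306] F [0.4  0.37 0.22] T [0.009 0.012 0.023] gap 0.0598
```

>>> send_rows([
  {"linear": [0, 0, 0], "yaw": 0, "fingers": 0.2},
  {"linear": [0, 0, 0], "yaw": 0, "fingers": 0.2},
  {"linear": [0, 0, 0], "yaw": 0, "fingers": 0.2},
  {"linear": [0, 0, 0], "yaw": 0, "fingers": 0.2},
  {"linear": [0, 0, 0], "yaw": 0, "fingers": 0.2},
  {"linear": [0, 0, 0], "yaw": 0, "fingers": 0.2},
])

```text
clock: 3.78
tcp_pos: [0.5027, 0.1456, 0.244]
orientation: [-0.467, 0.531, 0.466, 0.532]
ft_force: [0.3, 0.7, 1.6]
finger_gap: 0.0335
```

```bash
python3 -c "
from h import *
st()"
```

```text
t 3.78 tcp [0.5027 0.1456 0.244 ] jawxy mm [-141.1    3.3] tip z 0.066 zdir deg 82.56 q [ 0.135  0.525  1.733  0.     0.883 -1.306] F [0.27 0.69 1.61] T [ 0.085  0.027 -0.039] gap 0.0335
```

>>> send_rows([
  {"linear": [0, -3, -0.5], "yaw": 0, "fingers": 0.2},
  {"linear": [0, -3, -0.5], "yaw": 0, "fingers": 0.2},
  {"linear": [0, -3, -0.5], "yaw": 0, "fingers": 0.2},
  {"linear": [0, -3, -0.5], "yaw": 0, "fingers": 0.2},
  {"linear": [0, -3, -0.5], "yaw": 0, "fingers": 0.2},
  {"linear": [0, -3, -0.5], "yaw": 0, "fingers": 0.2},
])

```text
clock: 4.28
tcp_pos: [0.5203, 0.1402, 0.2439]
orientation: [-0.466, 0.532, 0.467, 0.531]
ft_force: [-4.3, 0.4, 6.0]
finger_gap: 0.0337
```

```bash
python3 -c "
from h import *
st()"
```

```text
t 4.28 tcp [0.5203 0.1402 0.2439] jawxy mm [-123.     0.2] tip z 0.0659 zdir deg 82.56 q [ 0.121  0.548  1.689  0.     0.906 -1.32 ] F [-4.32  0.42  5.96] T [0.155 0.649 0.041] gap 0.0337
```

>>> send_rows([
  {"linear": [0, -1, 0], "yaw": 0, "fingers": 0.2},
  {"linear": [0, -1, 0], "yaw": 0, "fingers": 0.2},
  {"linear": [0, -1, 0], "yaw": 0, "fingers": 0.2},
])

```text
clock: 4.53
tcp_pos: [0.5231, 0.1397, 0.2439]
orientation: [-0.466, 0.532, 0.467, 0.531]
ft_force: [-5.0, 1.1, 6.7]
finger_gap: 0.0336
```

```bash
python3 -c "
from h import *
st()"
```

```text
t 4.53 tcp [0.5231 0.1397 0.2439] jawxy mm [-120.1    0.2] tip z 0.0659 zdir deg 82.56 q [ 0.119  0.552  1.681  0.     0.91  -1.322] F [-4.99  1.1   6.74] T [0.109 0.713 0.02 ] gap 0.0336
```

>>> send_rows([
  {"linear": [0, -1, 0], "yaw": 0, "fingers": 0.2},
  {"linear": [0, -1, 0], "yaw": 0, "fingers": 0.2},
  {"linear": [0, -1, 0], "yaw": 0, "fingers": 0.2},
])

```text
clock: 4.78
tcp_pos: [0.5261, 0.1393, 0.2439]
orientation: [-0.466, 0.532, 0.467, 0.531]
ft_force: [-4.2, 0.2, 7.0]
finger_gap: 0.0336
```

>>> send_rows([
  {"linear": [0, -1, 0], "yaw": 0, "fingers": 0.2},
  {"linear": [0, -1, 0], "yaw": 0, "fingers": 0.2},
])

```text
clock: 4.95
tcp_pos: [0.528, 0.1391, 0.2439]
orientation: [-0.466, 0.532, 0.467, 0.531]
ft_force: [-8.3, 2.2, 7.0]
finger_gap: 0.0338
```

```bash
python3 -c "
from h import *
st()"
```

```text
t 4.95 tcp [0.528  0.1391 0.2439] jawxy mm [-115.1    0.2] tip z 0.0659 zdir deg 82.56 q [ 0.117  0.558  1.668  0.     0.916 -1.324] F [-8.27  2.17  7.01] T [ 0.286  1.456 -0.016] gap 0.0338
```

>>> send_rows([
  {"linear": [0, -0.5, 0], "yaw": 0, "fingers": 0.2},
  {"linear": [0, -0.5, 0], "yaw": 0, "fingers": 0.2},
])

```text
clock: 5.12
tcp_pos: [0.5284, 0.1391, 0.2439]
orientation: [-0.466, 0.532, 0.467, 0.531]
ft_force: [-9.0, 2.0, 10.7]
finger_gap: 0.0335
```

>>> send_rows([
  {"linear": [0, -0.5, 0], "yaw": 0, "fingers": 0.2},
  {"linear": [0, 0, 0], "yaw": 0, "fingers": 0.2},
])

```text
clock: 5.28
tcp_pos: [0.5286, 0.1391, 0.2439]
orientation: [-0.466, 0.532, 0.468, 0.53]
ft_force: [-9.5, 1.9, 11.0]
finger_gap: 0.0339
```

```bash
python3 -c "
from h import *
st()"
```

```text
t 5.28 tcp [0.5286 0.1391 0.2439] jawxy mm [-114.6    0.2] tip z 0.0659 zdir deg 82.56 q [ 1.170e-01  5.600e-01  1.665e+00  1.000e-03  9.210e-01 -1.325e+00] F [-9.5   1.9  10.99] T [ 0.32   1.514 -0.007] gap 0.0339
```

>>> send_rows([
  {"linear": [0, 0, 0], "yaw": 0, "fingers": 0.6},
  {"linear": [0, 0, 0], "yaw": 0, "fingers": 0.6},
  {"linear": [0, 0, 0], "yaw": 0, "fingers": 0.6},
  {"linear": [0, 8, 0], "yaw": 0, "fingers": 0.6},
  {"linear": [0, 8, 0], "yaw": 0, "fingers": 0.6},
  {"linear": [0, 8, 0], "yaw": 0, "fingers": 0.6},
  {"linear": [4, 4, 0], "yaw": 0, "fingers": 0.1},
  {"linear": [4, 0, 0], "yaw": 0, "fingers": 0.1},
  {"linear": [0, 0, 0], "yaw": 0, "fingers": 0.1},
  {"linear": [0, 0, 0], "yaw": 0, "fingers": 0.1},
  {"linear": [0, 0, 0], "yaw": 0, "fingers": 0.1},
  {"linear": [0, 0, 0], "yaw": 0, "fingers": 0.1},
])

```text
clock: 6.28
tcp_pos: [0.5021, 0.1426, 0.2358]
orientation: [-0.467, 0.531, 0.466, 0.532]
ft_force: [0.6, 0.3, -0.1]
finger_gap: 0.0198
```

```bash
python3 -c "
from h import *
st();s=capture('side');t=capture('top')
out=np.zeros((600,800,3),np.uint8)
b=crop(s,230,120,160,140,3.4,1.2);a=crop(t,215,130,80,125,3.2,2);
out[:b.shape[0],:b.shape[1]]=b;out[:a.shape[0],545:545+a.shape[1]]=a[:,:255]
cv2.imwrite('pics/c3.png',out[:,:,::-1])"
```

```text
t 6.28 tcp [0.5021 0.1426 0.2358] jawxy mm [-141.3    0.3] tip z 0.0578 zdir deg 82.56 q [ 0.13   0.536  1.744  0.     0.862 -1.311] F [ 0.62  0.35 -0.1 ] T [0.038 0.03  0.001] gap 0.0198
```

View pics/c3.png

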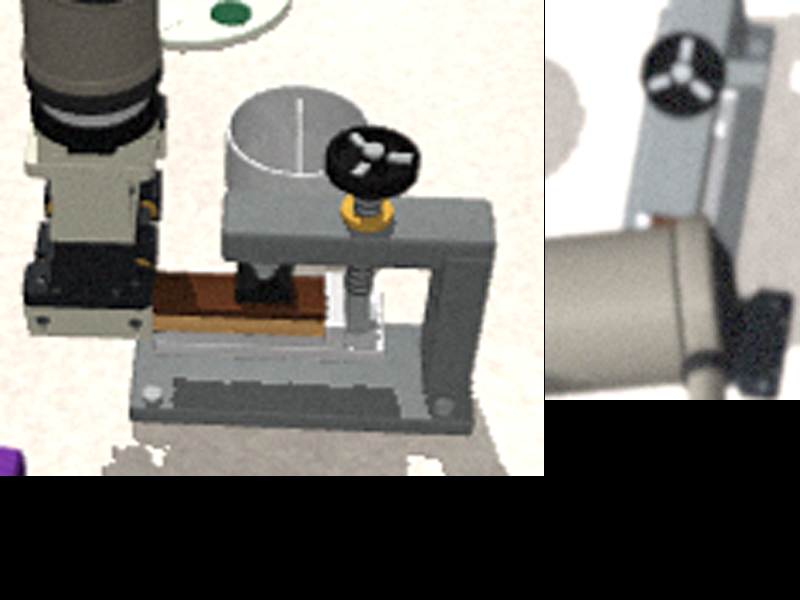

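The blank's back end (325,325) now meets the white stop (328,320). One final square push on the front face with the nearly shut fingers.

>>> send_rows([
  {"linear": [0, -3, 0], "yaw": 0, "fingers": 0.1},
  {"linear": [0, -3, 0], "yaw": 0, "fingers": 0.1},
  {"linear": [0, -1.5, 0], "yaw": 0, "fingers": 0.1},
  {"linear": [0, -1.5, 0], "yaw": 0, "fingers": 0.1},
])

```text
clock: 6.72
tcp_pos: [0.5111, 0.1414, 0.2357]
orientation: [-0.467, 0.531, 0.466, 0.531]
ft_force: [-0.0, -0.0, -0.2]
finger_gap: 0.009
```

>>> send_rows([
  {"linear": [0, -1, 0], "yaw": 0, "fingers": 0.1},
  {"linear": [0, -1, 0], "yaw": 0, "fingers": 0.1},
])

```text
clock: 6.88
tcp_pos: [0.5128, 0.1411, 0.2357]
orientation: [-0.466, 0.531, 0.467, 0.531]
ft_force: [0.6, -0.3, 0.8]
finger_gap: 0.0093
```

>>> send_rows([
  {"linear": [0, -1, 0], "yaw": 0, "fingers": 0.1},
  {"linear": [0, 0, 0], "yaw": 0, "fingers": 0.1},
])

```text
clock: 7.05
tcp_pos: [0.5136, 0.1411, 0.2356]
orientation: [-0.466, 0.532, 0.467, 0.531]
ft_force: [-1.5, -0.5, 0.3]
finger_gap: 0.0094
```

```bash
python3 -c "
from h import *
st()"
```

```text
t 7.05 tcp [0.5136 0.1411 0.2356] jawxy mm [-129.8    0.2] tip z 0.0576 zdir deg 82.56 q [ 0.124  0.551  1.713  0.     0.878 -1.317] F [-1.52 -0.52  0.31] T [ 0.035  0.134 -0.025] gap 0.0094
```

>>> send_rows([
  {"linear": [0, -1, 0], "yaw": 0, "fingers": 0.1},
  {"linear": [0, -1, 0], "yaw": 0, "fingers": 0.1},
])

```text
clock: 7.22
tcp_pos: [0.5143, 0.141, 0.2356]
orientation: [-0.465, 0.533, 0.468, 0.53]
ft_force: [-11.7, 2.7, 8.5]
finger_gap: 0.0094
```

>>> send_rows([
  {"linear": [0, -0.5, 0], "yaw": 0, "fingers": 0.1},
  {"linear": [0, 0, 0], "yaw": 0, "fingers": 0.1},
])

```text
clock: 7.38
tcp_pos: [0.5145, 0.141, 0.2356]
orientation: [-0.465, 0.533, 0.468, 0.53]
ft_force: [-9.6, 1.8, 6.8]
finger_gap: 0.0092
```

```bash
python3 -c "
from h import *
st()"
```

```text
t 7.38 tcp [0.5145 0.141  0.2356] jawxy mm [-128.8    0.3] tip z 0.0576 zdir deg 82.56 q [ 1.240e-01  5.530e-01  1.709e+00  1.000e-03  8.850e-01 -1.318e+00] F [-9.59  1.84  6.8 ] T [ 0.128  1.495 -0.1  ] gap 0.0092
```

Home: a steady ~10 N reaction with no further travel. Retract, lift, go over the wheel.

>>> send_rows([
  {"linear": [0, 6, 0], "yaw": 0, "fingers": 0.1},
  {"linear": [0, 10, 0], "yaw": 0, "fingers": 0.1},
  {"linear": [-21, 0, 0], "yaw": 0, "fingers": 0.1},
  {"linear": [-21, 0, 0], "yaw": 0, "fingers": 1},
  {"linear": [-21, 0, 0], "yaw": 0, "fingers": 1},
  {"linear": [-21, 0, 0], "yaw": 0, "fingers": 1},
  {"linear": [-21, 0, 0], "yaw": 0, "fingers": 1},
  {"linear": [-21, 0, 0], "yaw": 0, "fingers": 1},
  {"linear": [-21, 0, 0], "yaw": 0, "fingers": 1},
  {"linear": [-21, 0, 0], "yaw": 0, "fingers": 1},
  {"linear": [-21, 0, 0], "yaw": 0, "fingers": 1},
  {"linear": [-10, -10, 0], "yaw": 0, "fingers": 1},
  {"linear": [0, -20, 0], "yaw": 0, "fingers": 1},
  {"linear": [0, -22, 0], "yaw": 0, "fingers": 1},
  {"linear": [0, -22, 0], "yaw": 0, "fingers": 1},
  {"linear": [0, -22, 0], "yaw": 0, "fingers": 1},
  {"linear": [0, -22, 0], "yaw": 0, "fingers": 1},
  {"linear": [0, -22, 0], "yaw": 0, "fingers": 1},
  {"linear": [0, -18, 0], "yaw": 0, "fingers": 1},
  {"linear": [0, -7, 0], "yaw": 0, "fingers": 1},
])

```text
clock: 9.05
tcp_pos: [0.6658, 0.1207, 0.4337]
orientation: [-0.467, 0.531, 0.466, 0.532]
ft_force: [-1.1, -0.1, -0.4]
finger_gap: 0.0917
```

>>> send_rows([
  {"linear": [0, 0, 0], "yaw": 0.12, "fingers": 1},
  {"linear": [0, 0, 0], "yaw": 0.12, "fingers": 1},
  {"linear": [0, 0, 0], "yaw": 0.12, "fingers": 1},
  {"linear": [0, 0, 0], "yaw": 0.12, "fingers": 1},
  {"linear": [0, 0, 0], "yaw": 0.12, "fingers": 1},
  {"linear": [0, 0, 0], "yaw": 0.12, "fingers": 1},
  {"linear": [0, 0, 0], "yaw": 0.12, "fingers": 1},
  {"linear": [0, 0, 0], "yaw": 0.12, "fingers": 1},
  {"linear": [0, 0, 0], "yaw": 0.12, "fingers": 1},
  {"linear": [0, 0, 0], "yaw": 0.12, "fingers": 1},
  {"linear": [0, 0, 0], "yaw": 0.12, "fingers": 1},
  {"linear": [0, 0, 0], "yaw": 0.12, "fingers": 1},
  {"linear": [0, 0, 0], "yaw": 0.12, "fingers": 1},
  {"linear": [0, 0, 0], "yaw": 0.12, "fingers": 1},
  {"linear": [0, 0, 0], "yaw": 0.12, "fingers": 1},
  {"linear": [0, 0, 0], "yaw": 0.12, "fingers": 1},
  {"linear": [0, 0, 0], "yaw": 0.12, "fingers": 1},
  {"linear": [0, 0, 0], "yaw": 0.12, "fingers": 1},
])

```text
clock: 10.55
tcp_pos: [0.664, 0.1214, 0.4346]
orientation: [0.251, 0.661, -0.251, 0.661]
ft_force: [-0.5, -0.2, -0.9]
finger_gap: 0.0917
```

>>> send_rows([
  {"linear": [0, 0, 0], "yaw": 0.12, "fingers": 1},
  {"linear": [0, 0, 0], "yaw": 0.12, "fingers": 1},
  {"linear": [0, 0, 0], "yaw": 0.12, "fingers": 1},
  {"linear": [0, 0, 0], "yaw": 0.12, "fingers": 1},
  {"linear": [0, 0, 0], "yaw": 0.12, "fingers": 1},
  {"linear": [0, 0, 0], "yaw": 0.12, "fingers": 1},
  {"linear": [0, 0, 0], "yaw": 0.12, "fingers": 1},
  {"linear": [0, 0, 0], "yaw": 0.12, "fingers": 1},
  {"linear": [0, 0, 0], "yaw": 0.12, "fingers": 1},
  {"linear": [0, 0, 0], "yaw": 0.12, "fingers": 1},
  {"linear": [0, 0, 0], "yaw": 0.12, "fingers": 1},
  {"linear": [0, 0, 0], "yaw": 0.12, "fingers": 1},
  {"linear": [0, 0, 0], "yaw": 0.12, "fingers": 1},
  {"linear": [0, 0, 0], "yaw": 0.12, "fingers": 1},
  {"linear": [0, 0, 0], "yaw": 0.12, "fingers": 1},
  {"linear": [0, 0, 0], "yaw": 0.12, "fingers": 1},
  {"linear": [0, 0, 0], "yaw": 0, "fingers": 1},
  {"linear": [0, 0, 0], "yaw": 0, "fingers": 1},
])

```text
clock: 12.05
tcp_pos: [0.6639, 0.1214, 0.4346]
orientation: [0.685, 0.177, -0.684, 0.177]
ft_force: [-0.1, 0.0, 0.6]
finger_gap: 0.0914
```

```bash
cat >> h.py <<'E'
def go(x,y,z):
    "tool-frame mm to world point"
    o=env.observe();M=R.from_quat(o['orientation']).as_matrix();print('move',(1e3*M.T@(np.array([x,y,z])-o['tcp_pos'])).round(1))
E
python3 -c "
from h import *
st();go(.6625,.1215,.351)"
```

```text
t 12.05 tcp [0.6639 0.1214 0.4346] jawxy mm [21.9  0.1] tip z 0.2566 zdir deg -151.0 q [0.067 0.617 0.992 0.    1.532 2.703] F [-0.12  0.04  0.55] T [-0.024  0.102  0.005] gap 0.0914
move [83.6 -0.8  1.3]
```

>>> send_rows([
  {"linear": [10, -0.8, 1.3], "yaw": 0, "fingers": 1},
  {"linear": [20, 0, 0], "yaw": 0, "fingers": 1},
  {"linear": [20, 0, 0], "yaw": 0, "fingers": 1},
  {"linear": [20, 0, 0], "yaw": 0, "fingers": 1},
  {"linear": [10, 0, 0], "yaw": 0, "fingers": 1},
  {"linear": [3, 0, 0], "yaw": 0, "fingers": 1},
  {"linear": [0, 0, 0], "yaw": 0, "fingers": 1},
  {"linear": [0, 0, 0], "yaw": 0, "fingers": 1},
])

```text
clock: 12.72
tcp_pos: [0.6627, 0.1215, 0.3529]
orientation: [0.685, 0.176, -0.684, 0.176]
ft_force: [-0.3, -0.1, 0.4]
finger_gap: 0.092
```

```bash
python3 -c "
from h import *
st();go(.6625,.1215,.351);s=capture('side');t=capture('top')
out=np.zeros((600,800,3),np.uint8)
b=crop(s,260,100,140,140,3.9,1.3);a=crop(t,215,120,80,125,3.0,2);
out[:b.shape[0],:b.shape[1]]=b;out[:a.shape[0],555:555+a.shape[1]]=a[:,:245]
cv2.imwrite('pics/c4.png',out[:,:,::-1])"
```

```text
t 12.72 tcp [0.6627 0.1215 0.3529] jawxy mm [20.7  0.1] tip z 0.1749 zdir deg -151.15 q [0.068 0.658 1.139 0.    1.343 2.706] F [-0.31 -0.15  0.39] T [0.11  0.151 0.034] gap 0.092
move [ 1.9 -0.1  0.2]
```

View pics/c4.png

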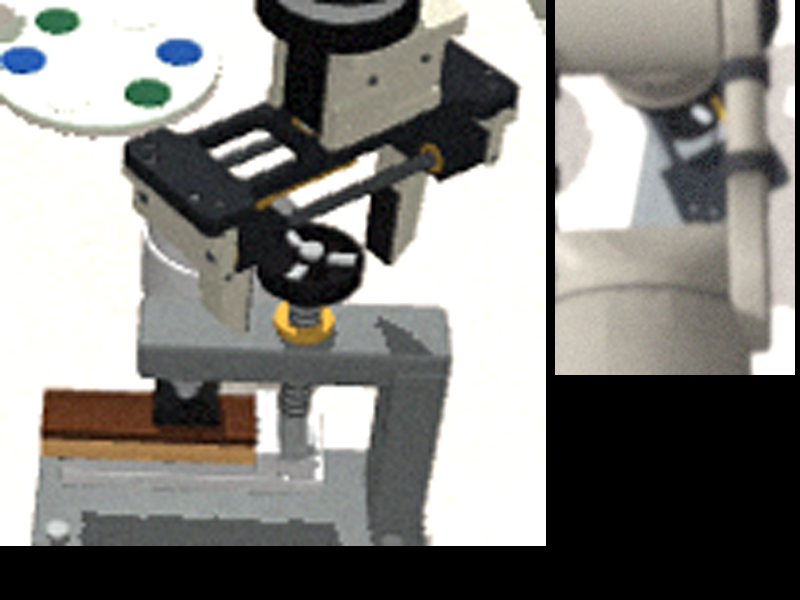

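The wheel (312,262) sits between the fingers, and the blank's back end (256,430) is at the stop. Gripping.

>>> send_rows([
  {"linear": [1.5, 0, 0], "yaw": 0, "fingers": 0.5},
  {"linear": [0, 0, 0], "yaw": 0, "fingers": 0.5},
  {"linear": [0, 0, 0], "yaw": 0, "fingers": 0.5},
  {"linear": [0, 0, 0], "yaw": 0, "fingers": 0.5},
  {"linear": [0, 0, 0], "yaw": 0, "fingers": 0.5},
  {"linear": [0, 0, 0], "yaw": 0, "fingers": 0.5},
  {"linear": [0, 0, 0], "yaw": 0, "fingers": 0.5},
])

```text
clock: 13.4
tcp_pos: [0.6624, 0.1215, 0.3502]
orientation: [0.685, 0.176, -0.685, 0.176]
ft_force: [2.0, -0.3, -0.4]
finger_gap: 0.0551
```

```bash
python3 -c "
from h import *
st()"
```

```text
t 13.4 tcp [0.6624 0.1215 0.3502] jawxy mm [20.4  0. ] tip z 0.1722 zdir deg -151.2 q [0.068 0.66  1.143 0.    1.339 2.707] F [ 2.   -0.33 -0.37] T [0.029 0.086 0.022] gap 0.0551
```

>>> send_rows([
  {"linear": [-0.48, 0, 0], "yaw": -0.1, "fingers": 0.5},
  {"linear": [-0.48, 0, 0], "yaw": -0.1, "fingers": 0.5},
  {"linear": [-0.48, 0, 0], "yaw": -0.1, "fingers": 0.5},
  {"linear": [-0.48, 0, 0], "yaw": -0.1, "fingers": 0.5},
  {"linear": [-0.48, 0, 0], "yaw": -0.1, "fingers": 0.5},
])

```text
clock: 13.82
tcp_pos: [0.6622, 0.1212, 0.3527]
orientation: [-0.619, -0.341, 0.62, -0.341]
ft_force: [-1.2, -1.8, 0.9]
finger_gap: 0.0552
```

```bash
python3 -c "
from h import *
st()"
```

```text
t 13.82 tcp [0.6622 0.1212 0.3527] jawxy mm [20.2 -0.3] tip z 0.1747 zdir deg -122.33 q [ 0.067  0.658  1.139 -0.     1.345  2.203] F [-1.15 -1.83  0.95] T [-0.128  0.444 -0.441] gap 0.0552
```

>>> send_rows([
  {"linear": [-0.48, 0, 0], "yaw": -0.1, "fingers": 0.5},
  {"linear": [-0.48, 0, 0], "yaw": -0.1, "fingers": 0.5},
  {"linear": [-0.48, 0, 0], "yaw": -0.1, "fingers": 0.5},
])

```text
clock: 14.07
tcp_pos: [0.6621, 0.1209, 0.3541]
orientation: [-0.561, -0.43, 0.562, -0.43]
ft_force: [-3.2, -2.7, 1.9]
finger_gap: 0.0551
```

```bash
python3 -c "
from h import *
st()"
```

```text
t 14.07 tcp [0.6621 0.1209 0.3541] jawxy mm [20.2 -0.6] tip z 0.1761 zdir deg -105.15 q [ 6.700e-02  6.570e-01  1.138e+00 -1.000e-03  1.348e+00  1.902e+00] F [-3.22 -2.68  1.9 ] T [-0.41   0.525 -0.406] gap 0.0551
```

>>> send_rows([
  {"linear": [-0.48, 0, 0], "yaw": -0.1, "fingers": 0.5},
  {"linear": [-0.48, 0, 0], "yaw": -0.1, "fingers": 0.5},
])

```text
clock: 14.23
tcp_pos: [0.6621, 0.1208, 0.3551]
orientation: [-0.515, -0.484, 0.517, -0.484]
ft_force: [-1.4, -3.7, 1.7]
finger_gap: 0.0552
```

```bash
python3 -c "
from h import *
st()"
```

```text
t 14.23 tcp [0.6621 0.1208 0.3551] jawxy mm [20.2 -0.7] tip z 0.1771 zdir deg -93.7 q [ 6.700e-02  6.560e-01  1.136e+00 -1.000e-03  1.351e+00  1.703e+00] F [-1.44 -3.73  1.7 ] T [-0.529  0.58  -0.486] gap 0.0552
```

>>> send_rows([
  {"linear": [-0.48, 0, 0], "yaw": -0.1, "fingers": 0.5},
  {"linear": [-0.48, 0, 0], "yaw": -0.1, "fingers": 0.5},
])

```text
clock: 14.4
tcp_pos: [0.6621, 0.1206, 0.356]
orientation: [0.464, 0.533, -0.466, 0.533]
ft_force: [-2.4, -3.5, 1.2]
finger_gap: 0.0555
```

```bash
python3 -c "
from h import *
st()"
```

```text
t 14.4 tcp [0.6621 0.1206 0.356 ] jawxy mm [20.2 -0.9] tip z 0.178 zdir deg -82.25 q [ 6.700e-02  6.560e-01  1.135e+00 -1.000e-03  1.353e+00  1.502e+00] F [-2.37 -3.47  1.24] T [-0.647  0.509 -0.436] gap 0.0555
```

>>> send_rows([
  {"linear": [-0.48, 0, 0], "yaw": -0.1, "fingers": 0.5},
  {"linear": [-0.48, 0, 0], "yaw": -0.1, "fingers": 0.5},
])

```text
clock: 14.57
tcp_pos: [0.6622, 0.1204, 0.3569]
orientation: [0.409, 0.576, -0.41, 0.576]
ft_force: [-1.9, -5.3, 0.8]
finger_gap: 0.0556
```

```bash
python3 -c "
from h import *
st()"
```

```text
t 14.57 tcp [0.6622 0.1204 0.3569] jawxy mm [20.3 -1.1] tip z 0.1789 zdir deg -70.8 q [ 0.067  0.655  1.133 -0.002  1.355  1.303] F [-1.85 -5.27  0.76] T [-0.762  0.486 -0.45 ] gap 0.0556
```

>>> send_rows([
  {"linear": [-0.48, 0, 0.6], "yaw": -0.1, "fingers": 0.5},
  {"linear": [-0.48, 0, 0.6], "yaw": -0.1, "fingers": 0.5},
])

```text
clock: 14.73
tcp_pos: [0.6624, 0.1199, 0.3579]
orientation: [0.349, 0.615, -0.35, 0.614]
ft_force: [-4.4, 0.3, 1.5]
finger_gap: 0.0554
```

```bash
python3 -c "
from h import *
st()"
```

```text
t 14.73 tcp [0.6624 0.1199 0.3579] jawxy mm [20.6 -1.6] tip z 0.1799 zdir deg -59.32 q [ 0.065  0.655  1.131 -0.     1.358  1.101] F [-4.35  0.27  1.52] T [-0.195  0.653 -0.539] gap 0.0554
```

>>> send_rows([
  {"linear": [-0.48, 0, 0], "yaw": -0.1, "fingers": 0.5},
  {"linear": [-0.48, 0, 0], "yaw": -0.1, "fingers": 0.5},
])

```text
clock: 14.9
tcp_pos: [0.6625, 0.1198, 0.3588]
orientation: [0.286, 0.647, -0.287, 0.646]
ft_force: [-2.6, -2.5, 1.4]
finger_gap: 0.0548
```

```bash
python3 -c "
from h import *
st()"
```

```text
t 14.9 tcp [0.6625 0.1198 0.3588] jawxy mm [20.7 -1.6] tip z 0.1808 zdir deg -47.87 q [ 6.50e-02  6.54e-01  1.13e+00 -1.00e-03  1.36e+00  9.01e-01] F [-2.61 -2.49  1.43] T [-0.508  0.515 -0.527] gap 0.0548
```

>>> send_rows([
  {"linear": [-0.48, 0, 0], "yaw": -0.1, "fingers": 0.5},
  {"linear": [-0.48, 0, 0], "yaw": -0.1, "fingers": 0.5},
])

```text
clock: 15.07
tcp_pos: [0.6626, 0.1197, 0.3598]
orientation: [0.22, 0.672, -0.221, 0.671]
ft_force: [-2.6, -3.0, -0.1]
finger_gap: 0.0551
```

```bash
python3 -c "
from h import *
st()"
```

```text
t 15.07 tcp [0.6626 0.1197 0.3598] jawxy mm [20.8 -1.7] tip z 0.1818 zdir deg -36.42 q [ 6.500e-02  6.530e-01  1.128e+00 -1.000e-03  1.361e+00  7.010e-01] F [-2.61 -3.03 -0.15] T [-0.515  0.365 -0.656] gap 0.0551
```

>>> send_rows([
  {"linear": [-0.24, 0, 0], "yaw": -0.05, "fingers": 0.5},
])

```text
clock: 15.15
tcp_pos: [0.6626, 0.1197, 0.36]
orientation: [0.204, 0.677, -0.205, 0.677]
ft_force: [-2.0, -1.8, 0.6]
finger_gap: 0.0551
```

```bash
python3 -c "
from h import *
st()"
```

```text
t 15.15 tcp [0.6626 0.1197 0.36  ] jawxy mm [20.8 -1.8] tip z 0.182 zdir deg -33.55 q [ 6.500e-02  6.530e-01  1.128e+00 -1.000e-03  1.362e+00  6.510e-01] F [-2.03 -1.83  0.65] T [-0.547  0.41  -0.674] gap 0.0551
```

>>> send_rows([
  {"linear": [-0.24, 0, 0], "yaw": -0.05, "fingers": 0.5},
])

```text
clock: 15.23
tcp_pos: [0.6626, 0.1196, 0.3603]
orientation: [0.187, 0.682, -0.188, 0.681]
ft_force: [-1.7, -2.6, -0.1]
finger_gap: 0.0553
```

```bash
python3 -c "
from h import *
st()"
```

```text
t 15.23 tcp [0.6626 0.1196 0.3603] jawxy mm [20.8 -1.8] tip z 0.1823 zdir deg -30.82 q [ 6.500e-02  6.530e-01  1.127e+00 -1.000e-03  1.362e+00  6.030e-01] F [-1.73 -2.62 -0.11] T [-0.599  0.332 -0.628] gap 0.0553
```

>>> send_rows([
  {"linear": [-0.24, 0, 0], "yaw": -0.05, "fingers": 0.5},
])

```text
clock: 15.32
tcp_pos: [0.6627, 0.1196, 0.3605]
orientation: [0.17, 0.686, -0.171, 0.686]
ft_force: [-1.8, -2.6, 0.1]
finger_gap: 0.0553
```

```bash
python3 -c "
from h import *
st()"
```

```text
t 15.32 tcp [0.6627 0.1196 0.3605] jawxy mm [20.9 -1.8] tip z 0.1825 zdir deg -27.98 q [ 6.500e-02  6.530e-01  1.127e+00 -1.000e-03  1.363e+00  5.540e-01] F [-1.79 -2.65  0.13] T [-0.586  0.304 -0.69 ] gap 0.0553
```

>>> send_rows([
  {"linear": [-0.24, 0, 0], "yaw": -0.05, "fingers": 0.5},
])

```text
clock: 15.4
tcp_pos: [0.6627, 0.1196, 0.3607]
orientation: [0.153, 0.69, -0.154, 0.69]
ft_force: [-1.5, -2.4, 0.3]
finger_gap: 0.0556
```

```bash
python3 -c "
from h import *
st();s=capture('side');
cv2.imwrite('pics/c5.png',crop(s,260,100,140,140,4.2,1.3)[:,:,::-1])"
```

```text
t 15.4 tcp [0.6627 0.1196 0.3607] jawxy mm [20.9 -1.8] tip z 0.1827 zdir deg -25.12 q [ 6.500e-02  6.530e-01  1.127e+00 -1.000e-03  1.363e+00  5.040e-01] F [-1.54 -2.42  0.31] T [-0.579  0.217 -0.73 ] gap 0.0556
```

View pics/c5.png

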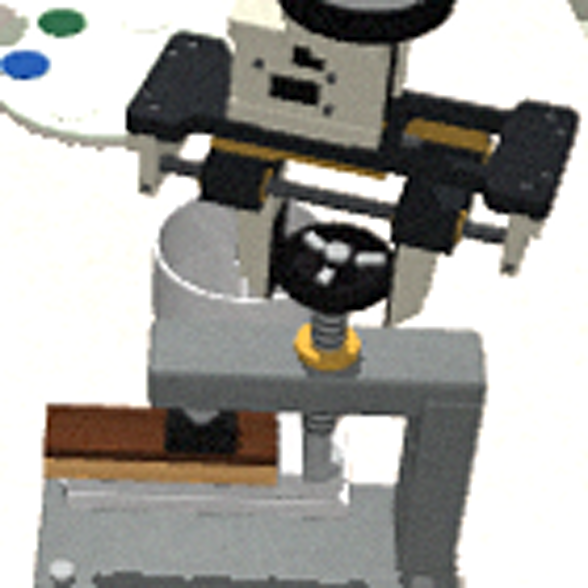

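Wheel is at 2.20 rad and torque has gone from ~0.44 free to ~0.70–0.73 N·m (+0.26). Contact at about 1.4 rad fits the given range. The picture shows the jaw and blank raised about 10 mm, the pad (200,430) on the blank, and the blank still at the stop (278,450). Stop and let go.

>>> send_rows([
  {"linear": [0, 0, 0], "yaw": 0, "fingers": 1},
  {"linear": [0, 0, 0], "yaw": 0, "fingers": 1},
  {"linear": [0, 0, 0], "yaw": 0, "fingers": 1},
  {"linear": [0, 0, 0], "yaw": 0, "fingers": 1},
  {"linear": [0, 0, 0], "yaw": 0, "fingers": 1},
  {"linear": [-10, 0, 0], "yaw": 0, "fingers": 1},
  {"linear": [-20, 0, 0], "yaw": 0, "fingers": 1},
  {"linear": [-20, 0, 0], "yaw": 0, "fingers": 1},
  {"linear": [-20, 0, 0], "yaw": 0, "fingers": 1},
  {"linear": [-20, 0, 0], "yaw": 0, "fingers": 1},
  {"linear": [0, 0, 0], "yaw": 0, "fingers": 1},
  {"linear": [0, 0, 0], "yaw": 0, "fingers": 1},
])

```text
clock: 16.45
tcp_pos: [0.6627, 0.1205, 0.4526]
orientation: [0.154, 0.689, -0.154, 0.691]
ft_force: [-0.1, 0.6, 0.7]
finger_gap: 0.092
```

```bash
python3 -c "
from h import *
st();s=capture('side');
cv2.imwrite('pics/c6.png',crop(s,240,90,190,240,2.5,1.3)[:,:,::-1])"
```

```text
t 16.45 tcp [0.6627 0.1205 0.4526] jawxy mm [20.8 -0.9] tip z 0.2746 zdir deg -25.15 q [0.066 0.608 0.961 0.    1.569 0.505] F [-0.09  0.63  0.7 ] T [-0.113  0.104 -0.018] gap 0.092
```

View pics/c6.png

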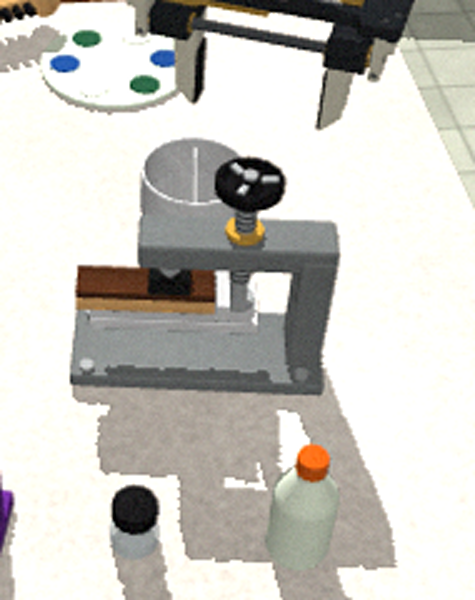

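The gripper is clear, the wheel is up at (250,183), and the blank is held against the pad (170,283) and stop (215,290). Jar, bottle and tin are standing as before. Handing in.

```bash
python3 -c "
from plant import ticket
print(ticket.close_job())"
```

```text
the job is handed in; nothing more can be done
None
```

The blank is home against the stop and clamped under the pad of the grey press, and the job was handed in at about 16.5 s with the robot touching nothing.

- **Pushing home:** I gripped the blank's sides, slid it about 26 mm to the stop, and let go. I then pushed its front face squarely with nearly shut fingers. The push met a steady reaction of about 10 N with no further travel.
- **Clamping:** I turned the handwheel 2.20 rad counterclockwise, and the hand rose 10.5 mm with the screw. Torque went from about 0.44 N·m running free to 0.69–0.73 at the end. That is about 0.26 above free, roughly 50 N, so between well clamped (0.2) and crushed (0.35).
- **Last checks:** The final side picture shows the blank raised, against the stop and under the pad. The jar, bottle and tin look unmoved by eye.
- **Uncertainty:** Torque readings scattered by about ±0.03 N·m, so the clamping force is only good to about ±6 N. The hand sat 1–2 mm off the wheel's axis, with at most about 5 N sideways. No check failed.

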